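# Dip the hot-shop compressor's oil

## Task

Check the hot-shop compressor's oil: take the wiped dipstick off the drip tray, push it gently down the oil filler neck until its collar stops on the rim, then draw it right out. Finish holding it by the yellow grip, still and level, the tip over the drip tray and a good hand's breadth above it so that I can read it; do not put it down, and leave everything else on the bench where it stands.

Things in the scene. Friction and masses are not known exactly. Their poses are not given: they have to be found in the camera images.
- dipstick: gauge rod: steel rod 8 mm thick, 130 mm long; then a black stop collar 34 mm across, 8 mm thick; behind it a flat yellow grip 12 thick (y), 26 high (z), 54 mm long. 80-130 g. Origin: on the axis, at the collar's face towards the tip; x: along the rod to the tip. Starts lying level across the tray in its notches, flats upright, axis 38 mm above the bench, collar and grip outside the tray's -x wall
- stick_tip (a point): end of the dipstick's tip, on the axis, 130 mm along +x of its origin
- stick_grip (a point): middle of the yellow grip, on the axis, 37 mm along -x of the dipstick's origin; here the fingers close along the dipstick's y on a 12 mm thickness
- compressor: air compressor, fixed: base plate 430 x 190 mm, blue motor, black fan cowl at its rear, aluminium crankcase in front 160 mm high, finned cylinder with head over it up to 262 mm high, its front 130 mm behind the neck's mouth; black intake filter at +y, copper pipe at -y. Origin: centre of its underside, on the bench; its front (crankcase, filler neck) looks to its own -x
- filler_neck: oil filler neck (guide tube): steel tube out of the crankcase, 40 degrees above level, fixed, 235 mm in front of the compressor's origin. Origin: centre of its rim, 170 mm above the bench; z: along the tube out of the mouth (up, away from the compressor). Bore 13 mm, flared to 22 mm over the last 18 mm; rim 28 mm outside; clear for over 138 mm, so the collar stops on the rim first
- tray: steel drip tray, does not move: 110 mm (its x) by 160 mm (its y), walls 42 mm high, 3 mm thick; both end walls across x have a notch 12 mm wide at the middle, its bottom 34 mm above the bench. Origin: centre of its underside, on the bench
- oil_bottle: bystander: closed grey oil bottle with a red cap, 68 mm across, 190 mm tall, standing. Origin: on the bench, under its middle
- optic_mould: bystander: fluted aluminium optic mould, an open cup 96 mm across and 105 mm tall, standing. Origin: on the bench, under its middle
- paperweight: bystander: amber glass paperweight, 76 mm across, 57 mm tall. Origin: on the bench, under its middle
- filter: bystander: round cardboard air filter cartridge with a black rubber rim, 76 mm across, 60 mm tall. Origin: on the bench, under its middle
- wrench: bystander: steel spanner 160 mm long, lying flat. Origin: on the bench, about the middle of its length
- graphite_paddle: bystander: glassblower's paddle lying flat: black graphite plate 100 x 75 x 14 mm on a round wooden handle, 285 mm long in all. Origin: on the bench, about the middle of its length
- mug: bystander: blue ceramic mug, 76 mm across, 90 mm tall. Origin: on the bench, under its middle
There are look-alikes about, which are no part of the job. There is more than one size of the tray; the one meant has the size given above.

How it is judged:
On the way, in this order (a step that is already met when the one before it is completed fails the run):
1. the dipstick is fully home in the filler neck, its collar stopped on the rim (z of dipstick in the frame of filler_neck between -0.004 and 0.0035 m and angle between the x axis of dipstick and the z axis of filler_neck, either way round below 0.1 rad and z of stick_tip in the frame of filler_neck below -0.12 m and x of dipstick in the frame of filler_neck between -0.007 and 0.007 m and y of dipstick in the frame of filler_neck between -0.007 and 0.007 m), for 0.2 s.
2. the dipstick is drawn right out, its tip clear of the filler neck's mouth (z of stick_tip in the frame of filler_neck above 0.008 m and contact force between dipstick and the fingers above 1 N), for 0.1 s.
At the end, for the whole second after the job is handed in: The dipstick is held still by its yellow grip (TCP within 45 mm of its middle), touching neither compressor nor tray, level within 10 degrees, its tip inside the tray's outline seen from above, tip and grip over 120 mm (tip under 450 mm) above the bench (angle between dipstick's own x axis and vertical between 1.396 and 1.746 rad and height (world z) of stick_tip between 0.12 and 0.45 m and height (world z) of stick_grip above 0.12 m and x of stick_tip in the frame of tray between -0.055 and 0.055 m and y of stick_tip in the frame of tray between -0.08 and 0.08 m and linear speed of dipstick below 0.03 m/s and angular speed of dipstick below 0.2 rad/s and contact force between dipstick and the fingers above 2 N and distance between the grasp point and stick_grip below 0.045 m and contact force between dipstick and compressor below 0.1 N and contact force between dipstick and tray below 0.1 N); the arm keeps its last pose, push and grip.
It fails at once if the dipstick is forced against the compressor with more than 40 N (contact force between dipstick and compressor above 40 N).
It fails at once if a bystander on the bench is moved by more than 30 mm or knocked over (distance of any of oil_bottle, optic_mould, paperweight, filter, wrench, graphite_paddle, mug from where it was at the start of the episode above 0.03 m or angle between any of oil_bottle, optic_mould, paperweight, filter, wrench, graphite_paddle, mug's own z axis and vertical above 0.5 rad).
It also fails if it takes over 51 s, if anything falls off the work surface, if the arm or the gripper's body presses on something with over 40 N, if the wrist force passes 120 N, or if a joint passes its speed limit or range.

## Robot

A 6-joint arm with a two-finger parallel gripper is mounted at the origin on the work surface. World frame = base frame: x ahead of the robot, y to its left, z up, the work surface at z = 0. Lengths are in m, angles in rad, forces in N, time in s.
With the tool pointing down it reaches from about 0.25 to 0.8 m from the base axis. Payload 3.9 kg.
Tool frame: the origin (TCP) lies between the finger pads, 19 mm behind the fingertips; this is the grasp point; z points along the fingers, y is the line along which they close (so a half turn about z gives the same grasp; the last joint's range is limited). The gripper opens to 85 mm and grips with 20 to 120 N. Pads are 22 mm wide; open, the fingers measure 114 mm over their backs; the gripper's body (76 mm by 85 mm) begins 54 mm behind the grasp point. The pads swing forward as they close: fully open they stand 13 mm farther back than shut.
Start: joints at [1.132, 0.26, -0.138, 1.173, 0, 1.571], TCP at [0.223, 0.475, 0.25] pointing down, gripper open.
Joint ranges: [-2.78, 2.78], [-0.83, 1.72], [-1.28, 1.37], [-1.9, 2.12], [-1.57, 1.48], [-3.14, 3.14]. Speed limits (rad/s): [2.57, 2.57, 3.14, 3.14, 3.14, 3.14].

## Interface

Orientations are given as a rotation vector (axis times angle).
In Python, from station import telemetry, eyes, workorder gives the robot as it stands. The module is installed in compiled form; this text tells all that it offers.
- The arm moves only by the tool carry_out, never from a script. Its arguments are lists of equal length, an entry for each row: "slide": the shift along the tool's x, y, z in units of 30 mm (1.0 is 30 mm), a list of three; "yaw": the turn about the tool's z in rad. In form: {"slide": [[x, y, z], ...], "yaw": [yaw, ...]}. A call has 1 to 20 rows; each row shifts and turns the commanded pose from where the row before left it, along the tool's axes as they then stand; what a row does not reach is not made up. A row lasts 1/10 s, in which the tool goes at most 50 mm and 8.59 degrees, less where a joint would pass 70% of its speed; a pose out of reach is approached as far as the arm can. A call is refused whole if a number of a shift passes 1 or a number of a turn 0.15, either way. A call with a gripper value outside its range is refused whole. "jaw" is the opening, from 0 (shut) to 1 (fully open), set as the call begins (left out, the last holds). The fingers move at their own pace and stop on an object; "newtons" is the grip in N (left out, the last holds). Time passes only in rows, so rows that do not move let the fingers close. It gives the time, the measured TCP pose, the force, the opening and the grip force at its end, in the units of the state.
- telemetry.get_state(): the state, without advancing time (a new reading comes with each control period).
- eyes.capture(name): name is "side" or "top"; returns a dict with "frame" (384x512x3 uint8, red, green, blue), "intrinsics" (3x3 intrinsics, pixels), "rvec" (rotation vector, rad) and "tvec" (3), from world to camera coordinates, as OpenCV has them. Camera axes: x right, y down, z forward; pixel columns grow to the right and rows downward; lengths in m; the calibration is good to about 2 mm. A picture is of the moment at which its call begins. There is no depth.
- workorder.hand_in(): hands the job in; it is judged then, once.
The state is a dict: "time_s": time; "q": joint angles; "joint_vel": joint speeds; "joint_torque": joint torques, N m; "tool_pos": TCP position; "tcp_rot": TCP orientation; "force": force on the tool from outside, world axes, zero at the start; "wrist_torque": the same for the moment, N m; "gripper_width": opening from 0.0 (shut) to 1.0 (fully open); "gripper_force": force on a finger pad.
Only numpy, scipy, OpenCV 4.12 (cv2) and the standard library are available. Lean on these libraries where they do the work, as an engineer would, in place of code of your own. Each camera call takes 0.05 s, during which the arm holds its last target. There are 200 camera calls.

## Working session

There is one attempt and no reset: what is moved stays moved. The work goes in short steps, Python scripts to look and compute and a tool call to move; the robot and the scene stay as the last step left them, time stands still between calls to the robot, and variables do not carry over. Pictures are saved under pics/ and viewed, at most 10 in all, crops included, and the job is handed in when it is done.

Besides the shell and the picture viewer there is one more tool, called after "Call:" by a JSON object that holds its "fn" and its "kwargs". carry_out: Moves the arm, as the interface text tells. Its arguments: {"type":"object","properties":{"slide":{"type":"array"},"yaw":{"type":"array"},"jaw":{"type":"number"},"newtons":{"type":"number"}},"required":["slide","yaw"]}

```bash
mkdir -p pics; cat > h.py <<'E'
import cv2, numpy as np
from scipy.spatial.transform import Rotation as R
from station import telemetry, eyes, workorder
def snap(n,f):
    d=eyes.capture(n); cv2.imwrite(f,d["frame"][:,:,::-1]); 
    np.savez(f+'.npz',K=d["intrinsics"],r=np.array(d["rvec"]).ravel(),t=np.array(d["tvec"]).ravel()); return d
def ld(f): d=np.load(f+'.npz'); return d['K'],R.from_rotvec(d['r']).as_matrix(),d['t']
def ray(f,u,v):
    K,M,t=ld(f); return -M.T@t, M.T@np.linalg.solve(K,[u,v,1])
def atz(f,u,v,z): c,d=ray(f,u,v); return c+d*(z-c[2])/d[2]
def proj(f,p):
    K,M,t=ld(f); q=(M@np.atleast_2d(p).T).T+t; q=q@K.T; return q[:,:2]/q[:,2:]
def tri(f1,p1,f2,p2):
    c,d=ray(f1,*p1); e,g=ray(f2,*p2); s=np.linalg.lstsq(np.c_[d,-g],e-c,rcond=None)[0]
    a,b=c+d*s[0],e+g*s[1]; return (a+b)/2,np.linalg.norm(a-b)
E
python3 - <<'E'
from h import *
for n in("top","side"):
    d=snap(n,f'pics/{n}0.png'); c,_=ray(f'pics/{n}0.png',0,0); print(n,c,d["intrinsics"][0])
    cv2.imwrite(f'pics/{n}0b.png',cv2.resize(d["frame"][:,:,::-1],(800,600),interpolation=cv2.INTER_CUBIC))
s=telemetry.get_state(); print(s)
E
```

```text
top [ 0.38005298 -0.05952117  1.8511061 ] [495.31573888   0.         252.57573641]
side [ 0.13333978 -0.98058887  1.01068668] [456.13338498   0.         254.28658787]
{'time_s': 0.1, 'q': array([ 1.13198587e+00,  2.60636339e-01, -1.39254991e-01,  1.17271516e+00,
        1.25692040e-05,  1.57076387e+00]), 'joint_vel': array([ 5.92757142e-06, -2.34829943e-03,  2.95724709e-03,  1.75365982e-05,
        4.72665313e-04,  1.50992459e-03]), 'joint_torque': array([ 3.23198547e-04, -4.06510019e+01,  2.54527205e+01,  1.00687804e-02,
        4.94250776e-05, -1.72466628e-05]), 'tool_pos': array([0.22279783, 0.47472545, 0.24923303]), 'tcp_rot': array([-6.83626539e-01, -3.06589284e+00,  2.77056438e-03]), 'force': array([ 0.4698403 , -0.67113742,  0.24881862]), 'wrist_torque': array([ 0.01055698, -0.01916188,  0.02475543]), 'gripper_force': 0.0, 'gripper_width': 0.9972580580718386}
```

View pics/top0b.png

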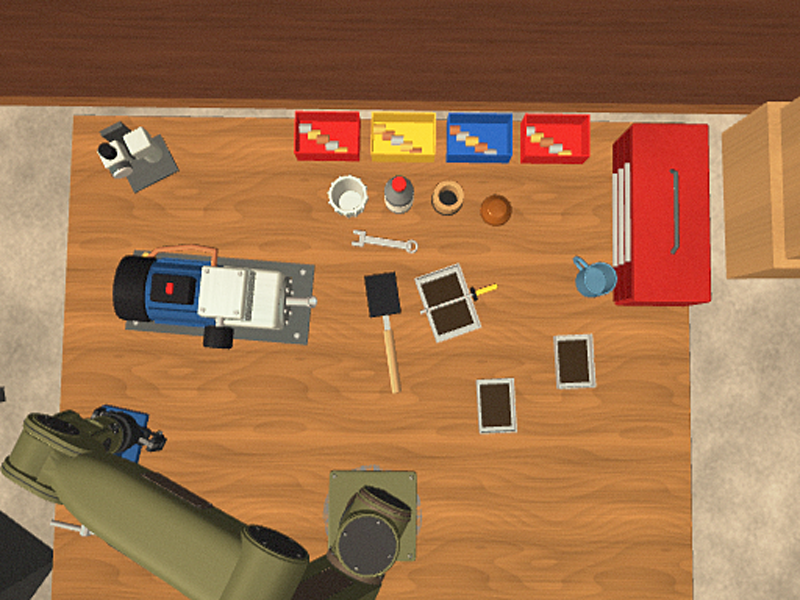

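View pics/side0b.png

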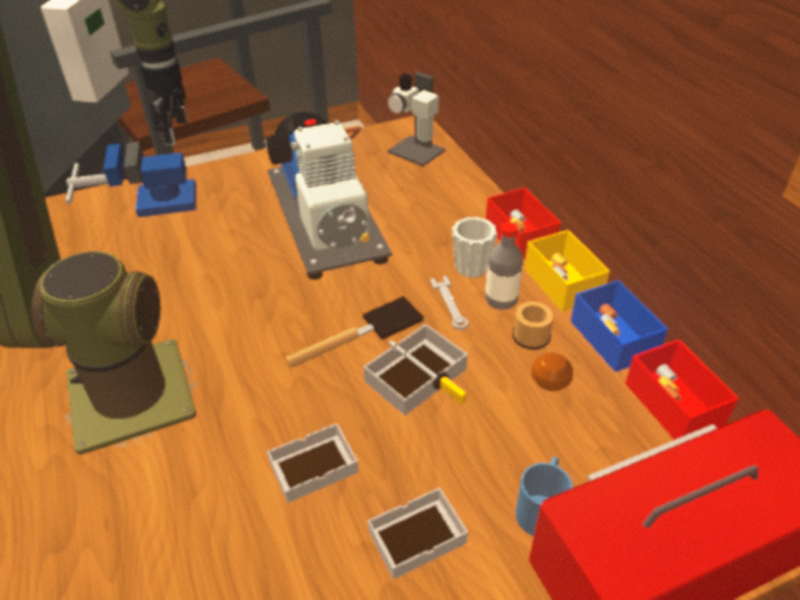

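The top view shows the dipstick lying across the large tray, grip at about (487,291) and tip at about (422,312) in the 800-px picture. The neck is at about (300–315,300), facing world -y. The side view shows the same dipstick, with the grip at (452,388). Next I'll enlarge these areas.

```bash
python3 - <<'E'
from h import *
def crop(f,x,y,w,h,s): 
    i=cv2.imread(f)[y:y+h,x:x+w]; i=cv2.resize(i,(w*s,h*s),interpolation=cv2.INTER_CUBIC)
    for k in range(0,w,10): cv2.putText(i,str(x+k),(k*s,8),0,.3,(0,255,255)); cv2.line(i,(k*s,8),(k*s,14),(0,255,255))
    for k in range(0,h,10): cv2.putText(i,str(y+k),(0,k*s+4),0,.3,(0,255,255)); cv2.line(i,(18,k*s),(24,k*s),(0,255,255))
    return i
a=crop('pics/top0.png',170,155,150,70,5); b=crop('pics/side0.png',175,110,75,60,5); c=crop('pics/side0.png',225,205,75,60,5)
cv2.imwrite('pics/c1.png',np.vstack([a[:, :750],np.hstack([b[:240],c[:240]])]))
E
```

```text
(no output)
```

View pics/c1.png

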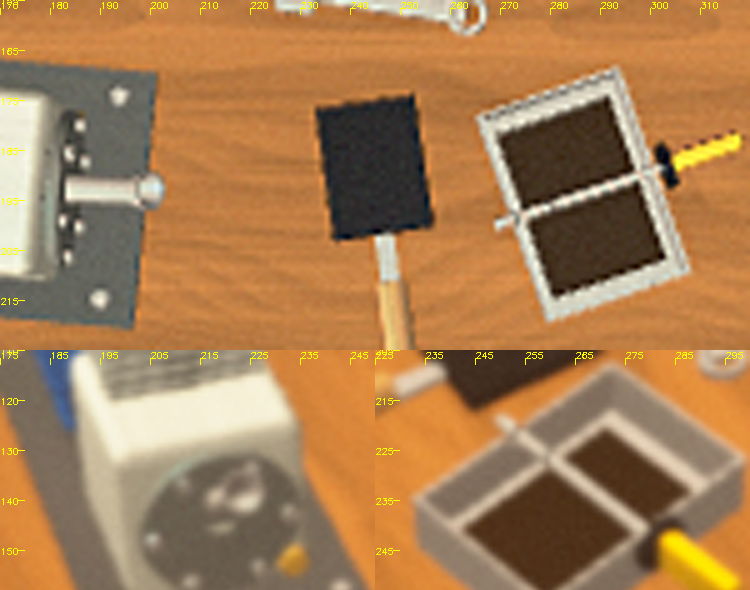

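The crop shows the rod's tip at (497,226), the rod meeting the collar at (655,172), and the yellow rear at (740,141). The neck mouth is at about (150,190) in the top crop and (242,487) in the side crop. The neck's base is at (65,188) in the top crop.

```bash
python3 - <<'E'
from h import *
T='pics/top0.png';S='pics/side0.png'
t=lambda x,y:((x+.5)/5-.5+170,(y+.5)/5-.5+155)
s=lambda x,y:((x+.5)/5-.5+175,(y-350+.5)/5-.5+110)
s2=lambda x,y:((x-375+.5)/5-.5+225,(y-350+.5)/5-.5+205)
tip=atz(T,*t(497,226),.038);col=atz(T,*t(655,172),.038);rear=atz(T,*t(740,141),.051);fr=atz(T,*t(677,163),.051)
print(tip,col,rear,fr,np.linalg.norm((tip-rear)[:2]),'exp .192')
h=np.arctan2(*(tip-rear)[[1,0]]);print('heading',np.degrees(h), np.degrees(np.arctan2(*(tip-col)[[1,0]])))
print('side tip',atz(S,*s2(500,417),.038))
m=tri(T,t(150,190),S,s(242,487));print('mouth',m, atz(T,*t(150,190),.17),atz(S,*s(242,487),.17))
# base plate front corners z~? 
p=atz(T,*t(157,73),.012);q=atz(T,*t(133,328),.012);print('plate front corners',p,q,np.linalg.norm(p-q),'normal heading',np.degrees(np.arctan2(*(p-q)[[1,0]]))+90)
m1=atz(T,*t(150,190),.17);b=atz(T,*t(65,188),.17-.06);print('neck base?',b,np.degrees(np.arctan2(*(m1-b)[[1,0]])))
print('tray corners',[atz(T,*t(*c),.042).round(4) for c in[(478,117),(617,68),(690,270),(548,320)]])
E
```

```text
[ 0.47480241 -0.10610743  0.038     ] [ 0.51595136 -0.22155992  0.038     ] [ 0.53842147 -0.28217093  0.051     ] [ 0.52175531 -0.23637426  0.051     ] 0.18720507604553943 exp .192
heading 109.86689383642357 109.61680550507994
side tip [ 0.4804001 -0.1032655  0.038    ]
mouth (array([0.49077874, 0.13277292, 0.17398632]), np.float64(0.003419885792550865)) [0.48939748 0.13371599 0.17      ] [0.49414838 0.13765135 0.17      ]
plate front corners [0.58735992 0.14849777 0.012     ] [0.39695008 0.16232352 0.012     ] 0.19091112870231933 normal heading 85.84701399268987
neck base? [0.493947   0.20063334 0.11      ] -93.88938616598256
tray corners [array([ 0.5545, -0.0912,  0.042 ]), array([ 0.5919, -0.1929,  0.042 ]), array([ 0.4443, -0.2472,  0.042 ]), array([ 0.4065, -0.1439,  0.042 ])]
```

```bash
cat >> h.py <<'E'
def plan(start,head,pts,step=.025):
    "rows (units 30mm) in tool axes for tool pointing down, tool x at heading head (deg)"
    h=np.radians(head); A=np.array([[np.cos(h),np.sin(h),0],[np.sin(h),-np.cos(h),0],[0,0,-1]])
    p=np.array(start,float)
    for g in pts:
        d=A@(np.array(g)-p)/.03; n=int(np.ceil(np.abs(d).max()*.03/step)); print(n,'x',(d/n).round(3),'total',d.round(2)); p=np.array(g,float)
def pose():
    s=telemetry.get_state(); M=R.from_rotvec(s['tcp_rot']).as_matrix()
    print('t',round(s['time_s'],2),'p',s['tool_pos'].round(4),'head',np.degrees(np.arctan2(M[1,0],M[0,0])).round(2),'z',M[:,2].round(3),'F',s['force'].round(1),'T',s['wrist_torque'].round(2),'w',round(s['gripper_width'],3),'gf',round(s['gripper_force'],1),'q',s['q'].round(2))
    return s
E
python3 -c "
from h import *
s=pose(); plan(s['tool_pos'],110,[(.40,.05,.25),(.53,-.259,.12)])"
```

```text
t 0.1 p [0.2228 0.4747 0.2492] head 154.86 z [-0.001 -0.002 -1.   ] F [ 0.5 -0.7  0.2] T [ 0.01 -0.02  0.02] w 0.997 gf 0.0 q [ 1.13  0.26 -0.14  1.17  0.    1.57]
19 x [-0.807  0.037 -0.001] total [-15.32   0.71  -0.03]
14 x [-0.797  0.039  0.31 ] total [-11.16   0.55   4.33]
```

Call:
{"fn": "carry_out", "kwargs": {"slide": [[0, 0, 0], [0, 0, 0], [0, 0, 0], [0, 0, 0], [0, 0, 0], [0, 0, 0]], "yaw": [0.13, 0.13, 0.13, 0.13, 0.13, 0.13]}}

```text
time_s: 0.7
tool_pos: [0.2229, 0.4749, 0.2495]
tcp_rot: [1.805, 2.571, -0.002]
force: [-0.1, -0.7, 0.7]
gripper_width: 1.004
gripper_force: 0.0
```

Call:
{"fn": "carry_out", "kwargs": {"slide": [[-0.8, 0.04, 0], [-0.8, 0.04, 0], [-0.8, 0.04, 0], [-0.8, 0.04, 0], [-0.8, 0.04, 0], [-0.8, 0.04, 0], [-0.8, 0.04, 0], [-0.8, 0.04, 0], [-0.8, 0.04, 0], [-0.8, 0.04, 0], [-0.8, 0.04, 0], [-0.8, 0.04, 0], [-0.8, 0.04, 0], [-0.8, 0.04, 0], [-0.8, 0.04, 0], [-0.8, 0.04, 0], [-0.8, 0.04, 0], [-0.8, 0.04, 0], [-0.8, 0.04, 0]], "yaw": [0, 0, 0, 0, 0, 0, 0, 0, 0, 0, 0, 0, 0, 0, 0, 0, 0, 0, 0]}}

```text
time_s: 2.6
tool_pos: [0.4016, 0.0541, 0.2497]
tcp_rot: [-1.798, -2.576, 0.001]
force: [0.4, 1.1, 0.5]
gripper_width: 1.001
gripper_force: 0.0
```

Call:
{"fn": "carry_out", "kwargs": {"slide": [[-0.8, 0.04, 0.3], [-0.8, 0.04, 0.3], [-0.8, 0.04, 0.3], [-0.8, 0.04, 0.3], [-0.8, 0.04, 0.3], [-0.8, 0.04, 0.3], [-0.8, 0.04, 0.3], [-0.8, 0.04, 0.3], [-0.8, 0.04, 0.3], [-0.8, 0.04, 0.3], [-0.8, 0.04, 0.3], [-0.8, 0.04, 0.3], [-0.8, 0.04, 0.3], [-0.8, 0.04, 0.3], [0, 0, 0], [0, 0, 0]], "yaw": [0, 0, 0, 0, 0, 0, 0, 0, 0, 0, 0, 0, 0, 0, 0, 0]}}

```text
time_s: 4.2
tool_pos: [0.5326, -0.2544, 0.1232]
tcp_rot: [-1.798, -2.574, 0.0]
force: [-0.6, 0.2, -0.4]
gripper_width: 1.001
gripper_force: 0.0
```

```bash
python3 - <<'E'
from h import *
s=pose(); plan(s['tool_pos'],110,[(.53,-.259,.12),(.53,-.259,.038)])
ims=[]
for n,p in(("top",(.53,-.259,.08)),("side",(.53,-.259,.08))):
    f=f'pics/{n}1.png'; snap(n,f); u,v=proj(f,p)[0].astype(int); i=cv2.imread(f)[v-50:v+50,u-40:u+40]; ims.append(cv2.resize(i,None,fx=5,fy=5,interpolation=cv2.INTER_CUBIC)); print(n,u-40,v-50, 'tcp',proj(f,s['tool_pos']))
cv2.imwrite('pics/c2.png',np.hstack(ims))
E
```

```text
t 4.2 p [ 0.5326 -0.2544  0.1232] head 110.12 z [-0.002  0.001 -1.   ] F [-0.6  0.2 -0.4] T [ 0.03  0.06 -0.03] w 1.001 gf 0.0 q [-0.45  0.45 -0.2   0.93  0.    0.77]
1 x [-0.116 -0.133  0.106] total [-0.12 -0.13  0.11]
4 x [0.    0.    0.683] total [0.   0.   2.73]
top 272 134 tcp [[312.20239842 182.59409021]]
side 248 189 tcp [[289.27127271 227.30948521]]
```

View pics/c2.png

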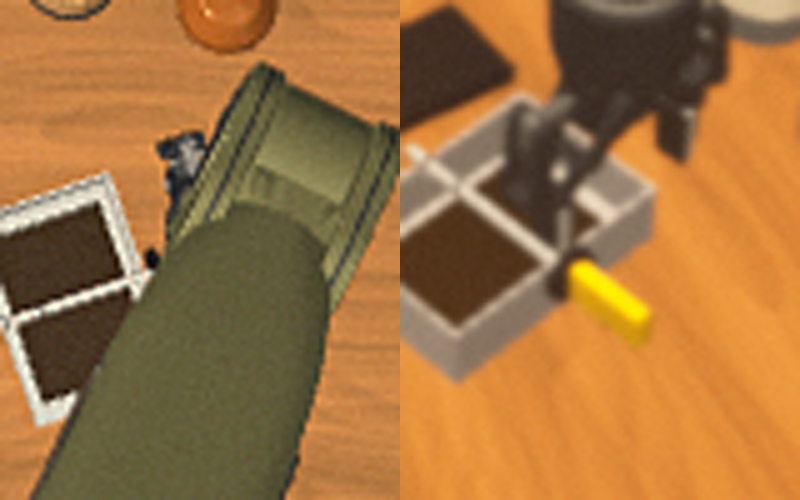

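The side crop shows the yellow grip clear of the fingers, its middle at about (610,300), and the fingers straddling it lengthwise. I'll check that against my estimate.

```bash
python3 - <<'E'
from h import *
f='pics/side1.png'
print(proj(f,[(.53,-.259,.038)]), atz(f,248+42,189+60,.038))
u=np.array([np.cos(np.radians(110)),np.sin(np.radians(110)),0]);m=np.array([.53,-.259,.038]);w=np.array([u[1],-u[0],0])
pr=lambda p:((proj(f,p)-[248,189])*5+[400,0]).round()
print('front top',pr([m+27*.001*u+[0,0,.013]]),'rear top/bot',pr([m-27*.001*u+[0,0,.013],m-27*.001*u-[0,0,.013]]))
E
```

```text
[[288.04672622 249.81474953]] [ 0.53622895 -0.25857314  0.038     ]
front top [[566. 262.]] rear top/bot [[637. 316.]
 [635. 347.]]
```

```bash
python3 -c "
from h import *
s=pose(); plan(s['tool_pos'],110.1,[(.5315,-.2585,.0385)],.0125)"
```

```text
t 4.3 p [ 0.5327 -0.2537  0.124 ] head 110.19 z [-0.001  0.001 -1.   ] F [ 0.5  0.4 -0.3] T [ 0.05 -0.04  0.04] w 1.0 gf 0.0 q [-0.44  0.45 -0.2   0.93  0.    0.77]
7 x [-0.019 -0.013  0.407] total [-0.14 -0.09  2.85]
```

Call:
{"fn": "carry_out", "kwargs": {"slide": [[-0.02, -0.02, 0.4], [-0.02, -0.02, 0.4], [-0.02, -0.02, 0.4], [-0.02, -0.02, 0.4], [-0.02, -0.02, 0.4], [-0.02, -0.02, 0.4], [-0.02, 0, 0.4], [0, 0, 0], [0, 0, 0]], "yaw": [0, 0, 0, 0, 0, 0, 0, 0, 0]}}

```text
time_s: 5.2
tool_pos: [0.5312, -0.2597, 0.0396]
tcp_rot: [-1.798, -2.575, 0.0]
force: [0.7, 0.1, 0.5]
gripper_width: 1.0
gripper_force: 0.0
```

Call:
{"fn": "carry_out", "kwargs": {"slide": [[0, 0, 0], [0, 0, 0], [0, 0, 0], [0, 0, 0], [0, 0, 0], [0, 0, 0], [0, 0, 0], [0, 0, 0]], "yaw": [0, 0, 0, 0, 0, 0, 0, 0], "jaw": 0, "newtons": 22}}

```text
time_s: 6.0
tool_pos: [0.5314, -0.2598, 0.0401]
tcp_rot: [1.798, 2.576, 0.0]
force: [-0.5, 0.8, 0.8]
gripper_width: 0.133
gripper_force: 28.5
```

Call:
{"fn": "carry_out", "kwargs": {"slide": [[0, 0, -0.3], [0, 0, -0.6], [0, 0, -0.8], [0, 0, -0.8], [0, 0, -0.8], [0, 0, -0.8], [0, 0, -0.8], [0, 0, -0.6], [0, 0, 0], [0, 0, 0]], "yaw": [0, 0, 0, 0, 0.07, 0.07, 0.07, 0.07, 0.07, 0.07]}}

```text
time_s: 7.0
tool_pos: [0.5317, -0.2599, 0.2065]
tcp_rot: [2.297, 2.14, 0.001]
force: [-0.7, -0.3, -1.1]
gripper_width: 0.137
gripper_force: 28.2
```

```bash
python3 -c "
from h import *
s=pose(); plan(s['tool_pos'],85.9,[(.4752,-.072,.19)])"
```

```text
t 7.0 p [ 0.5317 -0.2599  0.2065] head 85.94 z [ 0.002 -0.001 -1.   ] F [-0.7 -0.3 -1.1] T [ 0.   -0.01 -0.04] w 0.137 gf 28.2 q [-0.45  0.39 -0.06  1.12 -0.    1.19]
8 x [ 0.764 -0.291  0.069] total [ 6.11 -2.33  0.55]
```

Call:
{"fn": "carry_out", "kwargs": {"slide": [[0.5, -0.19, 0.05], [0.75, -0.29, 0.07], [0.8, -0.3, 0.07], [0.8, -0.3, 0.07], [0.8, -0.3, 0.07], [0.8, -0.3, 0.07], [0.8, -0.3, 0.07], [0.6, -0.25, 0.05], [0.25, -0.1, 0.03], [0, 0, 0], [0, 0, 0]], "yaw": [0, 0, 0, 0, 0, 0, 0, 0, 0, 0, 0]}}

```text
time_s: 8.1
tool_pos: [0.4745, -0.0729, 0.1888]
tcp_rot: [2.295, 2.144, 0.0]
force: [-0.2, -1.2, -1.6]
gripper_width: 0.136
gripper_force: 28.2
```

```bash
python3 - <<'E'
from h import *
s=pose(); ims=[]
for n in("top","side"):
    f=f'pics/{n}2.png'; snap(n,f); u,v=(proj(f,(.485,.08,.18))[0]+.5).astype(int); i=cv2.imread(f)[v-40:v+40,u-40:u+40]; ims.append(cv2.resize(i,None,fx=5,fy=5,interpolation=cv2.INTER_CUBIC)); print(n,u-40,v-40)
    h=np.radians(85.94); U=np.array([np.cos(h),np.sin(h),0])
    print('pred tip, collar, M',((proj(f,[s['tool_pos']+.167*U,s['tool_pos']+.037*U,(.49,.1345,.17)])-[u-40,v-40])*5+2).round())
cv2.imwrite('pics/c3.png',np.hstack(ims))
E
```

```text
t 8.1 p [ 0.4745 -0.0729  0.1888] head 86.1 z [ 0.001 -0.001 -1.   ] F [-0.2 -1.2 -1.6] T [-0.07 -0.03 -0.06] w 0.136 gf 28.2 q [-0.15  0.22 -0.36  0.99 -0.    1.49]
top 175 154
pred tip, collar, M [[181. 198.]
 [374. 215.]
 [124. 194.]]
side 187 105
pred tip, collar, M [[193. 179.]
 [258. 306.]
 [178. 166.]]
```

View pics/c3.png

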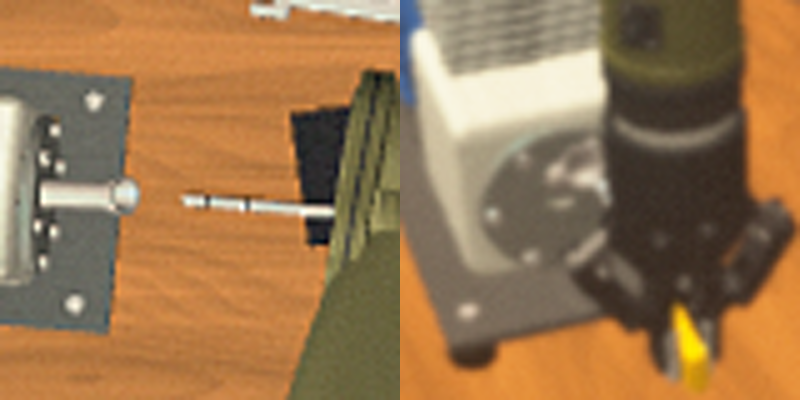

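The top crop shows the rod in line with the neck. Its tip is at (183,200) and the rim's centre at about (127,195), so the extended axis passes within about 1 mm of it. The side view is blocked by the wrist. Now I'll lower to mouth height and approach level.

Call:
{"fn": "carry_out", "kwargs": {"slide": [[0, 0, 0.3], [0, 0, 0.3], [0.3, 0, 0], [0.4, 0, 0], [0.4, 0, 0], [0.25, 0, 0], [0.1, 0, 0], [0, 0, 0], [0, 0, 0]], "yaw": [0, 0, 0, 0, 0, 0, 0, 0, 0]}}

```text
time_s: 9.1
tool_pos: [0.4771, -0.029, 0.1706]
tcp_rot: [2.295, 2.145, -0.0]
force: [-0.1, 0.2, -0.7]
gripper_width: 0.137
gripper_force: 28.1
```

Call:
{"fn": "carry_out", "kwargs": {"slide": [[0.05, 0, 0], [0.05, 0, 0], [0.05, 0, 0], [0, 0, 0]], "yaw": [0, 0, 0, 0]}}

```text
time_s: 9.5
tool_pos: [0.4773, -0.0245, 0.1705]
tcp_rot: [-2.296, -2.144, -0.0]
force: [-0.4, 0.4, -1.2]
gripper_width: 0.136
gripper_force: 28.1
```

Call:
{"fn": "carry_out", "kwargs": {"slide": [[0.05, 0, 0], [0.05, 0, 0], [0.05, 0, 0], [0, 0, 0]], "yaw": [0, 0, 0, 0]}}

```text
time_s: 9.9
tool_pos: [0.4776, -0.0198, 0.1705]
tcp_rot: [-2.295, -2.145, 0.0]
force: [0.0, 0.5, -0.6]
gripper_width: 0.137
gripper_force: 28.1
```

Call:
{"fn": "carry_out", "kwargs": {"slide": [[0.05, 0, 0], [0.05, 0, 0], [0, 0, 0]], "yaw": [0, 0, 0]}}

```text
time_s: 10.2
tool_pos: [0.4776, -0.0178, 0.1704]
tcp_rot: [2.295, 2.143, -0.003]
force: [-0.0, -4.0, -2.1]
gripper_width: 0.137
gripper_force: 28.0
```

Contact is at the expected depth. The wall pushes the rod outward and down, so the tip is under the flare's upper side. Next I raise the hand in an arc so the stick tips nose-down in the pads.

Call:
{"fn": "carry_out", "kwargs": {"slide": [[0.03, 0, -0.07], [0.02, 0, -0.07], [0, 0, 0]], "yaw": [0, 0, 0], "newtons": 20}}

```text
time_s: 10.5
tool_pos: [0.4778, -0.0172, 0.1749]
tcp_rot: [2.295, 2.142, -0.005]
force: [-0.5, -6.1, -1.6]
gripper_width: 0.132
gripper_force: 28.0
```

```bash
python3 -c "
from h import *
pose()"
```

```text
t 10.5 p [ 0.4778 -0.0172  0.1749] head 86.05 z [-0.    -0.004 -1.   ] F [-0.5 -6.1 -1.6] T [-1.61  0.05  0.04] w 0.132 gf 28.0 q [-0.03  0.23 -0.39  0.96 -0.    1.61]
```

Call:
{"fn": "carry_out", "kwargs": {"slide": [[0.02, 0, -0.1], [0.02, 0, -0.1], [0, 0, 0]], "yaw": [0, 0, 0]}}

```text
time_s: 10.8
tool_pos: [0.478, -0.0156, 0.181]
tcp_rot: [2.295, 2.142, -0.003]
force: [-0.2, -5.1, -1.6]
gripper_width: 0.134
gripper_force: 27.9
```

Call:
{"fn": "carry_out", "kwargs": {"slide": [[0.03, 0, -0.1], [0.03, 0, -0.1], [0, 0, 0]], "yaw": [0, 0, 0]}}

```text
time_s: 11.1
tool_pos: [0.4781, -0.0135, 0.187]
tcp_rot: [2.295, 2.143, -0.002]
force: [-0.4, -4.7, -0.9]
gripper_width: 0.135
gripper_force: 27.9
```

```bash
cat > v.py <<'E'
import sys
from h import *
k=sys.argv[1]; s=pose(); ims=[]
for n in("top","side"):
    f=f'pics/{n}{k}.png'; snap(n,f); u,v=(proj(f,(.485,.08,.18))[0]+.5).astype(int); i=cv2.imread(f)[v-40:v+40,u-40:u+40]; ims.append(cv2.resize(i,None,fx=5,fy=5,interpolation=cv2.INTER_CUBIC)); print(n,u-40,v-40)
cv2.imwrite(f'pics/d{k}.png',np.hstack(ims))
E
python3 v.py 3
```

```text
t 11.1 p [ 0.4781 -0.0135  0.187 ] head 86.07 z [ 0.    -0.002 -1.   ] F [-0.4 -4.7 -0.9] T [-1.22  0.1   0.02] w 0.135 gf 27.9 q [-0.03  0.22 -0.37  0.99 -0.    1.61]
top 175 154
side 187 105
```

View pics/d3.png

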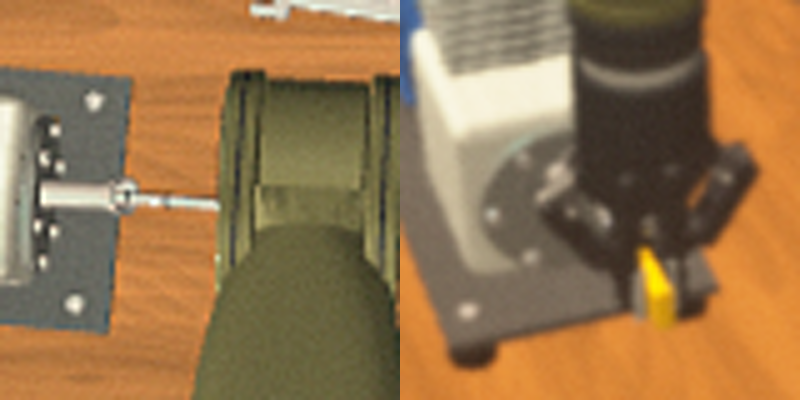

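The picture shows the tip inside the mouth at about (128,195), with the rod in line with the neck. The stick is pivoting, so I continue the arc.

Call:
{"fn": "carry_out", "kwargs": {"slide": [[0.02, 0, -0.1], [0.02, 0, -0.1], [0.02, 0, -0.1], [0.03, 0, -0.1], [0.03, 0, -0.1], [0, 0, 0]], "yaw": [0, 0, 0, 0, 0, 0]}}

```text
time_s: 11.8
tool_pos: [0.4785, -0.0087, 0.2021]
tcp_rot: [2.295, 2.145, 0.001]
force: [-0.1, -3.4, -1.1]
gripper_width: 0.138
gripper_force: 27.9
```

Call:
{"fn": "carry_out", "kwargs": {"slide": [[0.03, 0, -0.1], [0.03, 0, -0.1], [0.04, 0, -0.1], [0.04, 0, -0.1], [0, 0, 0]], "yaw": [0, 0, 0, 0, 0]}}

```text
time_s: 12.3
tool_pos: [0.4788, -0.0044, 0.2142]
tcp_rot: [-2.295, -2.145, -0.001]
force: [-0.5, -2.8, -1.3]
gripper_width: 0.133
gripper_force: 28.0
```

Call:
{"fn": "carry_out", "kwargs": {"slide": [[0.05, 0, -0.1], [0.05, 0, -0.1], [0.05, 0, -0.1], [0.06, 0, -0.1], [0.06, 0, -0.1], [0.06, 0, -0.1], [0, 0, 0]], "yaw": [0, 0, 0, 0, 0, 0, 0]}}

```text
time_s: 13.0
tool_pos: [0.4796, 0.0056, 0.2322]
tcp_rot: [2.295, 2.145, 0.001]
force: [-0.4, -1.9, -1.8]
gripper_width: 0.138
gripper_force: 28.3
```

Call:
{"fn": "carry_out", "kwargs": {"slide": [[0.06, 0, -0.1], [0.06, 0, -0.1], [0.07, 0, -0.1], [0.07, 0, -0.1], [0, 0, 0]], "yaw": [0, 0, 0, 0, 0]}}

```text
time_s: 13.5
tool_pos: [0.48, 0.0134, 0.2442]
tcp_rot: [-2.295, -2.145, -0.001]
force: [-0.1, -1.4, -0.9]
gripper_width: 0.136
gripper_force: 28.6
```

Call:
{"fn": "carry_out", "kwargs": {"slide": [[0.06, 0, -0.09], [0.06, 0, -0.09], [0.06, 0, -0.09], [0.06, 0, -0.09], [0, 0, 0]], "yaw": [0, 0, 0, 0, 0]}}

```text
time_s: 14.0
tool_pos: [0.4805, 0.0205, 0.2548]
tcp_rot: [-2.295, -2.145, -0.001]
force: [-0.1, -1.1, -2.1]
gripper_width: 0.135
gripper_force: 29.0
```

Call:
{"fn": "carry_out", "kwargs": {"slide": [[0.07, 0, -0.09], [0.07, 0, -0.09], [0.07, 0, -0.09], [0, 0, 0]], "yaw": [0, 0, 0, 0]}}

```text
time_s: 14.4
tool_pos: [0.4809, 0.0268, 0.263]
tcp_rot: [-2.295, -2.145, -0.001]
force: [-0.8, -1.8, -2.5]
gripper_width: 0.133
gripper_force: 29.4
```

```bash
python3 v.py 4
```

```text
t 14.4 p [0.4809 0.0268 0.263 ] head 86.13 z [ 0.  0. -1.] F [-0.8 -1.8 -2.5] T [-0.4  -0.01 -0.01] w 0.133 gf 29.4 q [ 0.06  0.18 -0.21  1.18  0.    1.69]
top 175 154
side 187 105
```

View pics/d4.png

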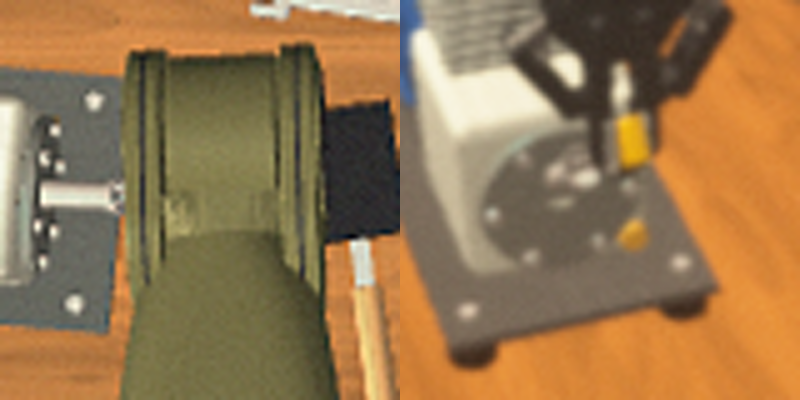

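The side view shows the grip tilted with the stick's nose in the mouth. From above, the rod sits central in the rim. Forces are about 3 N. Now I push along the neck's axis.

Call:
{"fn": "carry_out", "kwargs": {"slide": [[0.08, 0, 0.067], [0.08, 0, 0.067], [0.08, 0, 0.067], [0.08, 0, 0.067], [0.08, 0, 0.067], [0, 0, 0]], "yaw": [0, 0, 0, 0, 0, 0]}}

```text
time_s: 15.1
tool_pos: [0.4815, 0.0388, 0.2521]
tcp_rot: [-2.295, -2.145, 0.0]
force: [-0.5, 0.3, -1.8]
gripper_width: 0.139
gripper_force: 29.4
```

Call:
{"fn": "carry_out", "kwargs": {"slide": [[0.08, 0, 0.067], [0.08, 0, 0.067], [0.08, 0, 0.067], [0.08, 0, 0.067], [0.08, 0, 0.067], [0, 0, 0]], "yaw": [0, 0, 0, 0, 0, 0]}}

```text
time_s: 15.7
tool_pos: [0.4823, 0.0507, 0.2422]
tcp_rot: [-2.295, -2.145, -0.0]
force: [0.0, 0.0, -2.5]
gripper_width: 0.137
gripper_force: 29.4
```

Call:
{"fn": "carry_out", "kwargs": {"slide": [[0.08, 0, 0.067], [0.08, 0, 0.067], [0.08, 0, 0.067], [0.08, 0, 0.067], [0.08, 0, 0.067], [0.08, 0, 0.067], [0.08, 0, 0.067], [0.08, 0, 0.067], [0, 0, 0]], "yaw": [0, 0, 0, 0, 0, 0, 0, 0, 0]}}

```text
time_s: 16.6
tool_pos: [0.4837, 0.0699, 0.2261]
tcp_rot: [-2.295, -2.145, 0.0]
force: [-0.7, 0.2, -1.8]
gripper_width: 0.138
gripper_force: 29.4
```

Call:
{"fn": "carry_out", "kwargs": {"slide": [[0.08, 0, 0.067], [0.08, 0, 0.067], [0.08, 0, 0.067], [0.08, 0, 0.067], [0.08, 0, 0.067], [0.08, 0, 0.067], [0.08, 0, 0.067], [0.08, 0, 0.067], [0, 0, 0]], "yaw": [0, 0, 0, 0, 0, 0, 0, 0, 0]}}

```text
time_s: 17.5
tool_pos: [0.485, 0.089, 0.21]
tcp_rot: [-2.295, -2.145, 0.0]
force: [0.8, -0.1, -1.7]
gripper_width: 0.138
gripper_force: 29.4
```

Call:
{"fn": "carry_out", "kwargs": {"slide": [[0.08, 0, 0.067], [0.08, 0, 0.067], [0.08, 0, 0.067], [0.08, 0, 0.067], [0.08, 0, 0.067], [0.08, 0, 0.067], [0, 0, 0]], "yaw": [0, 0, 0, 0, 0, 0, 0]}}

```text
time_s: 18.2
tool_pos: [0.486, 0.1034, 0.1979]
tcp_rot: [-2.295, -2.145, -0.0]
force: [0.3, 0.0, -1.9]
gripper_width: 0.134
gripper_force: 29.3
```

Call:
{"fn": "carry_out", "kwargs": {"slide": [[0.04, 0, 0.033], [0.04, 0, 0.033], [0, 0, 0]], "yaw": [0, 0, 0]}}

```text
time_s: 18.5
tool_pos: [0.4862, 0.1055, 0.1962]
tcp_rot: [-2.296, -2.145, -0.0]
force: [0.2, -0.4, -3.2]
gripper_width: 0.138
gripper_force: 29.4
```

Call:
{"fn": "carry_out", "kwargs": {"slide": [[0.025, 0, 0.021], [0.025, 0, 0.021], [0, 0, 0]], "yaw": [0, 0, 0]}}

```text
time_s: 18.8
tool_pos: [0.4863, 0.107, 0.195]
tcp_rot: [-2.296, -2.145, -0.0]
force: [0.0, -0.7, -2.1]
gripper_width: 0.138
gripper_force: 29.5
```

Almost there. I creep on until the force shows the collar has stopped.

Call:
{"fn": "carry_out", "kwargs": {"slide": [[0.025, 0, 0.021], [0.025, 0, 0.021], [0, 0, 0]], "yaw": [0, 0, 0]}}

```text
time_s: 19.1
tool_pos: [0.4864, 0.1085, 0.1937]
tcp_rot: [-2.296, -2.145, -0.0]
force: [0.3, -0.8, -2.2]
gripper_width: 0.134
gripper_force: 29.5
```

Call:
{"fn": "carry_out", "kwargs": {"slide": [[0.025, 0, 0.021], [0.025, 0, 0.021], [0, 0, 0]], "yaw": [0, 0, 0]}}

```text
time_s: 19.4
tool_pos: [0.4865, 0.11, 0.1925]
tcp_rot: [-2.296, -2.145, -0.0]
force: [0.8, -0.8, -1.1]
gripper_width: 0.137
gripper_force: 29.4
```

Call:
{"fn": "carry_out", "kwargs": {"slide": [[0.025, 0, 0.021], [0.025, 0, 0.021], [0, 0, 0]], "yaw": [0, 0, 0]}}

```text
time_s: 19.7
tool_pos: [0.4865, 0.1102, 0.1923]
tcp_rot: [2.294, 2.142, -0.002]
force: [-2.3, -5.1, 6.6]
gripper_width: 0.136
gripper_force: 30.7
```

Call:
{"fn": "carry_out", "kwargs": {"slide": [[0.025, 0, 0.021], [0, 0, 0]], "yaw": [0, 0]}}

```text
time_s: 19.9
tool_pos: [0.4865, 0.1102, 0.1923]
tcp_rot: [2.294, 2.141, -0.003]
force: [-3.5, -8.4, 11.5]
gripper_width: 0.136
gripper_force: 31.3
```

Call:
{"fn": "carry_out", "kwargs": {"slide": [[0, 0, 0], [0, 0, 0], [0, 0, 0]], "yaw": [0, 0, 0]}}

```text
time_s: 20.2
tool_pos: [0.4865, 0.1102, 0.1923]
tcp_rot: [2.294, 2.141, -0.003]
force: [-3.0, -7.6, 9.7]
gripper_width: 0.132
gripper_force: 31.3
```

```bash
python3 v.py 5; python3 -c "
import cv2
i=cv2.imread('pics/side5.png')[95:175,190:270]; cv2.imwrite('pics/e5.png',cv2.resize(i,None,fx=7,fy=7,interpolation=cv2.INTER_CUBIC))"
```

```text
t 20.2 p [0.4865 0.1102 0.1923] head 86.04 z [ 0.001 -0.004 -1.   ] F [-3.  -7.6  9.7] T [-1.66  0.7  -0.  ] w 0.132 gf 31.3 q [ 0.23  0.25 -0.31  1.01 -0.    1.87]
top 175 154
side 187 105
```

View pics/e5.png

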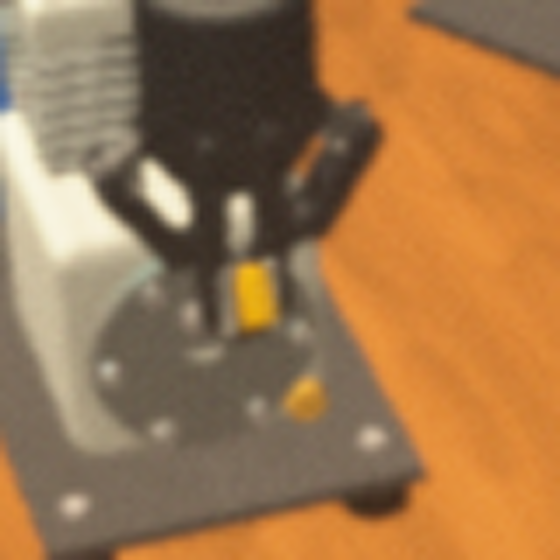

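The collar is on the rim: the hand has stopped, with about 12 N pushing back along the neck. The yellow grip shows just in front of the crankcase disc at (255,295). Now I draw it out along the axis with a firmer grip.

Call:
{"fn": "carry_out", "kwargs": {"slide": [[-0.06, 0, -0.05], [-0.08, 0, -0.067], [-0.12, 0, -0.1], [-0.16, 0, -0.134], [-0.2, 0, -0.168], [-0.2, 0, -0.168], [-0.2, 0, -0.168], [-0.2, 0, -0.168], [0, 0, 0]], "yaw": [0, 0, 0, 0, 0, 0, 0, 0, 0], "newtons": 40}}

```text
time_s: 21.2
tool_pos: [0.4844, 0.0747, 0.2222]
tcp_rot: [2.296, 2.143, 0.001]
force: [-0.4, -0.7, -0.6]
gripper_width: 0.135
gripper_force: 39.1
```

```bash
python3 -c "
from h import *
s=pose()
o=s['tool_pos']-[.490,.1355,.1717]; print(np.hypot(o[0],o[1])/.766,o[2]/.643)"
```

```text
t 21.2 p [0.4844 0.0747 0.2222] head 86.04 z [ 0.001 -0.    -1.   ] F [-0.4 -0.7 -0.6] T [-0.44  0.01 -0.06] w 0.135 gf 39.1 q [ 0.15  0.21 -0.27  1.08 -0.    1.79]
0.07971868930048352 0.07856470503454667
```

Call:
{"fn": "carry_out", "kwargs": {"slide": [[-0.2, 0, -0.168], [-0.2, 0, -0.168], [-0.2, 0, -0.168], [-0.2, 0, -0.168], [-0.2, 0, -0.168], [-0.2, 0, -0.168], [-0.2, 0, -0.168], [-0.2, 0, -0.168], [-0.2, 0, -0.168], [-0.2, 0, -0.168], [-0.2, 0, -0.168], [-0.2, 0, -0.168], [-0.2, 0, -0.168], [-0.2, 0, -0.168], [-0.2, 0, -0.168], [0, 0, 0], [0, 0, 0]], "yaw": [0, 0, 0, 0, 0, 0, 0, 0, 0, 0, 0, 0, 0, 0, 0, 0, 0]}}

```text
time_s: 22.9
tool_pos: [0.4781, -0.0143, 0.297]
tcp_rot: [-2.296, -2.144, -0.001]
force: [-0.1, -0.1, -0.6]
gripper_width: 0.135
gripper_force: 39.2
```

```bash
python3 v.py 6; python3 - <<'E'
from h import *
s=telemetry.get_state();o=s['tool_pos']-[.490,.1355,.1717]; print(np.hypot(o[0],o[1])/.766,o[2]/.643)
h=np.radians(86.04);U=np.array([np.cos(h)*.766,np.sin(h)*.766,-.643])
print(((proj('pics/top6.png',[s['tool_pos']+.165*U,s['tool_pos']])-[175,154])*5+2).round())
E
```

```text
t 22.9 p [ 0.4781 -0.0143  0.297 ] head 86.08 z [ 0.  0. -1.] F [-0.1 -0.1 -0.6] T [-0.03 -0.01 -0.01] w 0.135 gf 39.2 q [-0.03  0.16 -0.14  1.26  0.    1.61]
top 175 154
side 187 105
0.19586020385863276 0.19433792934613672
[[154. 198.]
 [336. 203.]]
```

View pics/d6.png

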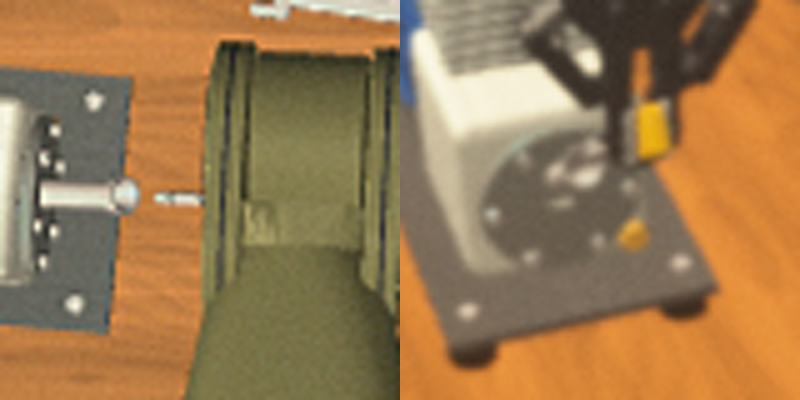

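The tip is fully out, at (154,198) in the top crop, and sits exactly where predicted for 40° tilt. I'll level the stick by lowering the rod onto the tray's near wall, beside the notch, so it swings up in the pads, then lift straight up.

```bash
python3 -c "
from h import *
s=pose(); plan(s['tool_pos'],86.05,[(.47,-.15,.29)]); plan((.47,-.15,.29),110.1,[(.533,-.318,.20),(.533,-.318,.135)])"
```

```text
t 23.0 p [ 0.4779 -0.014   0.2967] head 86.11 z [-0.001  0.    -1.   ] F [ 1.3  0.2 -2. ] T [-0.01 -0.03 -0.03] w 0.136 gf 39.2 q [-0.03  0.16 -0.14  1.26  0.    1.61]
6 x [-0.757  0.008  0.037] total [-4.54  0.05  0.22]
8 x [-0.748  0.006  0.375] total [-5.98  0.05  3.  ]
3 x [0.    0.    0.722] total [0.   0.   2.17]
```

Call:
{"fn": "carry_out", "kwargs": {"slide": [[-0.4, 0, 0], [-0.8, 0, 0.05], [-0.8, 0, 0.05], [-0.8, 0, 0.05], [-0.8, 0, 0.05], [-0.6, 0, 0.05], [-0.35, 0.05, 0], [0, 0, 0], [0, 0, 0], [0, 0, 0], [0, 0, 0], [0, 0, 0], [0, 0, 0], [0, 0, 0]], "yaw": [0, 0, 0, 0, 0, 0, 0, -0.07, -0.07, -0.07, -0.07, -0.07, -0.07, 0]}}

```text
time_s: 24.4
tool_pos: [0.4703, -0.1504, 0.2894]
tcp_rot: [-1.798, -2.576, -0.0]
force: [-0.1, 0.2, -1.1]
gripper_width: 0.132
gripper_force: 39.1
```

Call:
{"fn": "carry_out", "kwargs": {"slide": [[-0.5, 0, 0.25], [-0.75, 0, 0.38], [-0.75, 0, 0.38], [-0.75, 0, 0.38], [-0.75, 0, 0.38], [-0.75, 0, 0.38], [-0.75, 0, 0.38], [-0.6, 0.05, 0.3], [-0.4, 0, 0.2], [0, 0, 0], [0, 0, 0]], "yaw": [0, 0, 0, 0, 0, 0, 0, 0, 0, 0, 0]}}

```text
time_s: 25.5
tool_pos: [0.5335, -0.3186, 0.1985]
tcp_rot: [-1.798, -2.575, -0.0]
force: [-0.4, -0.5, -0.3]
gripper_width: 0.133
gripper_force: 39.1
```

```bash
python3 -c "
from h import *
s=pose(); plan(s['tool_pos'],110.1,[(.533,-.318,.14)])"
```

```text
t 25.5 p [ 0.5335 -0.3186  0.1985] head 110.15 z [-0.001  0.001 -1.   ] F [-0.4 -0.5 -0.3] T [-0.05 -0.   -0.02] w 0.133 gf 39.1 q [-0.54  0.45  0.01  1.14  0.    0.68]
3 x [ 0.008 -0.003  0.65 ] total [ 0.03 -0.01  1.95]
```

Now I go down to just above contact, reduce the grip to 20 N, and lower slowly.

Call:
{"fn": "carry_out", "kwargs": {"slide": [[0, 0, 0.5], [0, 0, 0.6], [0, 0, 0.5], [0, 0, 0.3], [0, 0, 0]], "yaw": [0, 0, 0, 0, 0], "newtons": 22}}

```text
time_s: 26.0
tool_pos: [0.5329, -0.3178, 0.1409]
tcp_rot: [-1.796, -2.575, 0.0]
force: [-0.7, 0.1, -0.6]
gripper_width: 0.133
gripper_force: 39.1
```

Call:
{"fn": "carry_out", "kwargs": {"slide": [[0, 0, 0.1], [0, 0, 0.1], [0, 0, 0.1], [0, 0, 0.1], [0, 0, 0.1], [0, 0, 0]], "yaw": [0, 0, 0, 0, 0, 0]}}

```text
time_s: 26.6
tool_pos: [0.5335, -0.3182, 0.1263]
tcp_rot: [-1.797, -2.575, -0.002]
force: [0.0, 2.5, 1.0]
gripper_width: 0.131
gripper_force: 39.2
```

Call:
{"fn": "carry_out", "kwargs": {"slide": [[0, 0, 0.1], [0, 0, 0.1], [0, 0, 0.1], [0, 0, 0.1], [0, 0, 0]], "yaw": [0, 0, 0, 0, 0]}}

```text
time_s: 27.1
tool_pos: [0.5334, -0.3185, 0.1139]
tcp_rot: [-1.798, -2.575, -0.001]
force: [0.4, 2.3, 1.2]
gripper_width: 0.132
gripper_force: 38.5
```

Call:
{"fn": "carry_out", "kwargs": {"slide": [[0, 0, 0.1], [0, 0, 0.1], [0, 0, 0.1], [0, 0, 0.1], [0, 0, 0.1], [0, 0, 0.1], [0, 0, 0.1], [0, 0, 0.1], [0, 0, 0]], "yaw": [0, 0, 0, 0, 0, 0, 0, 0, 0]}}

```text
time_s: 28.0
tool_pos: [0.5334, -0.3185, 0.0899]
tcp_rot: [-1.798, -2.575, -0.001]
force: [-0.0, 0.2, 2.5]
gripper_width: 0.138
gripper_force: 37.6
```

Call:
{"fn": "carry_out", "kwargs": {"slide": [[0, 0, 0.1], [0, 0, 0.1], [0, 0, 0.1], [0, 0, 0.1], [0, 0, 0.1], [0, 0, 0.1], [0, 0, 0.1], [0, 0, 0.1], [0, 0, 0.1], [0, 0, 0.1], [0, 0, 0]], "yaw": [0, 0, 0, 0, 0, 0, 0, 0, 0, 0, 0]}}

```text
time_s: 29.1
tool_pos: [0.5335, -0.3187, 0.0599]
tcp_rot: [-1.798, -2.575, -0.0]
force: [1.2, -0.7, 2.8]
gripper_width: 0.132
gripper_force: 37.3
```

Call:
{"fn": "carry_out", "kwargs": {"slide": [[0, 0, 0.1], [0, 0, 0.1], [0, 0, 0.1], [0, 0, 0.1], [0, 0, 0]], "yaw": [0, 0, 0, 0, 0]}}

```text
time_s: 29.6
tool_pos: [0.5336, -0.3188, 0.048]
tcp_rot: [-1.798, -2.576, -0.0]
force: [0.5, -1.8, 3.0]
gripper_width: 0.131
gripper_force: 37.5
```

Call:
{"fn": "carry_out", "kwargs": {"slide": [[0, 0, -0.2], [0, 0, -0.4], [0, 0, -0.5], [0, 0, -0.5], [0, 0, -0.5], [0, 0, -0.5], [0, 0, -0.5], [0, 0, -0.5], [0, 0, -0.5], [0, 0, -0.5], [0, 0, -0.5], [0, 0, -0.3], [0, 0, -0.2], [0, 0, -0.1], [0, 0, 0], [0, 0, 0], [0, 0, 0], [0, 0, 0]], "yaw": [0, 0, 0, 0, 0, 0, 0, 0, 0, 0, 0, 0, 0, 0, 0, 0, 0, 0], "newtons": 40}}

```text
time_s: 31.4
tool_pos: [0.5334, -0.3188, 0.219]
tcp_rot: [-1.798, -2.575, 0.0]
force: [0.3, 0.5, -0.3]
gripper_width: 0.137
gripper_force: 39.0
```

```bash
python3 - <<'E'
from h import *
s=pose(); ims=[]; p=s['tool_pos']; h=np.radians(110.15);U=np.array([np.cos(h),np.sin(h),0])
c=p+.08*U
for n in("top","side"):
    f=f'pics/{n}9.png'; snap(n,f); u,v=(proj(f,c)[0]+.5).astype(int); i=cv2.imread(f)[v-40:v+40,u-40:u+40]; ims.append(cv2.resize(i,None,fx=5,fy=5,interpolation=cv2.INTER_CUBIC))
    for a in(-10,0,10):
        b=np.radians(a);D=U*np.cos(b)+[0,0,np.sin(b)]
        print(n,a,'tip,collar,rear',((proj(f,[p-[0,0,.0015]+k*D for k in(.164,.036,-.028)])-[u-40,v-40])*5+2+[0 if n=='top' else 400,0]).round().tolist())
cv2.imwrite('pics/d9.png',np.hstack(ims))
E
```

```text
t 31.4 p [ 0.5334 -0.3188  0.219 ] head 110.17 z [-0.001  0.001 -1.   ] F [ 0.3  0.5 -0.3] T [-0.   -0.05  0.01] w 0.137 gf 39.0 q [-0.54  0.44  0.05  1.18 -0.    0.68]
top -10 tip,collar,rear [[84.0, 246.0], [265.0, 181.0], [357.0, 148.0]]
top 0 tip,collar,rear [[83.0, 245.0], [265.0, 181.0], [356.0, 149.0]]
top 10 tip,collar,rear [[90.0, 241.0], [267.0, 180.0], [354.0, 149.0]]
side -10 tip,collar,rear [[491.0, 169.0], [668.0, 261.0], [766.0, 312.0]]
side 0 tip,collar,rear [[487.0, 126.0], [667.0, 251.0], [766.0, 319.0]]
side 10 tip,collar,rear [[490.0, 87.0], [669.0, 242.0], [765.0, 326.0]]
```

View pics/d9.png

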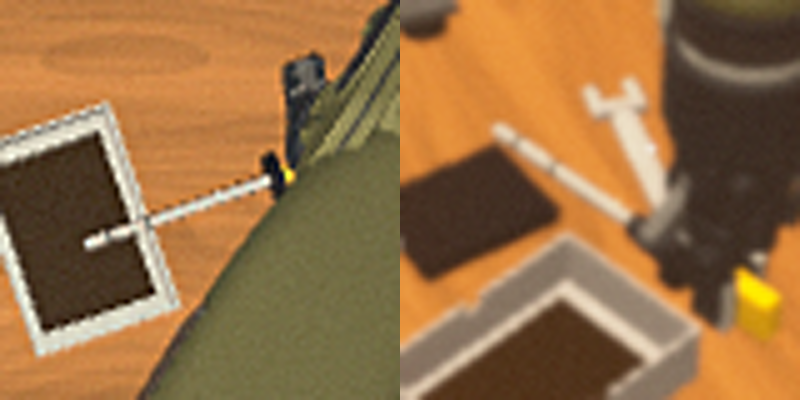

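The final picture shows the tip at (497,129) in the side crop, where a level stick should put it to within about 1°. In the top crop the tip is at (88,243), well inside the tray. It is held about 0.22 m up and still.

```bash
python3 -c "
from station import workorder
print(workorder.hand_in())"
```

```text
the job is handed in; nothing more can be done
None
```

The dipstick went down the filler neck until its collar stopped on the rim and was drawn right out. It is now held level by the yellow grip, about 0.22 m above the bench with its tip over the drip tray, and the job was handed in at about 31 s (no verdict was shown).

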